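# Hang the battery pack on the carrier rail and run it up to the stop

### The arm

A 6-joint arm with a two-finger parallel gripper is mounted at the origin on the work surface. World frame = base frame: x ahead of the robot, y to its left, z up, the work surface at z = 0. Lengths are in m, angles in degrees, forces in N, time in s.
With the tool pointing down it reaches from about 0.35 to 0.725 m from the base axis. Payload 6 kg.
Tool frame: the origin (TCP) lies midway between the tips of the shut fingers; the grasp point (between the pads) lies 19 mm behind it (robot.hold_point_z is the z of the grasp point in the tool frame, in m); z points along the fingers, y is the line along which they close (so a half turn about z gives the same grasp; the last joint's range is limited). The gripper opens to 85 mm and grips with 20 to 120 N. Pads are 22 mm wide; open, the fingers measure 114 mm over their backs; the gripper's body (76 mm by 85 mm) begins 54 mm behind the grasp point. The pads swing forward as they close: fully open they stand 13 mm farther back than shut.
Start: joints at [89.88, 2.303, 4.859, 0, -92.561, -19.12], TCP at [0.198, 0.566, 0.231] pointing down, gripper open.
Joint ranges: [-146.85, 146.85], [-73.84, 115.35], [-62.03, 85.46], [-188.31, 113.3], [-161.28, -10.13], [-171.36, 171.36]. Speed limits (degrees/s): [147.25, 147.25, 172.46, 180, 180, 180].

### API

Orientations are given as a 3x3 rotation matrix whose columns are the frame's x, y, z axes.
In Python, from cell import robot, eyes, job, models gives the robot as it stands. Calls block until the motion is done:
- robot.move_ptp(position, orientation): joint-space move of the TCP to a pose.
- robot.servo_line(position, rot=None, rate=0.15, guard=None): straight line of the TCP; rot=None keeps the orientation; rate is the mean speed in m/s. With guard (N) it stops when the force on the tool has changed by that much, and returns True; else False.
- robot.move_joints(angles): joint-space move.
- robot.open_jaws() and robot.close_gripper(strength=None): open the fingers fully, or close them until they stop; strength is the grip in N (None keeps the last).
- robot.dwell(seconds).
- robot.solve_ik(position, orientation): joint angles nearest the present ones, or None.
- robot.state(): the state.
- eyes.snapshot(name): name is "scene" or "top" or "wrist"; returns a dict with "color" (400x640x3 uint8, red, green, blue), "intrinsics" (3x3 intrinsics, pixels), "R" (3x3) and "t" (3): a world point X has camera coordinates R X + t. Camera axes: x right, y down, z forward; pixel columns grow to the right and rows downward; lengths in m; the calibration is good to about 2 mm. A picture is of the moment at which its call begins. There is no depth.
A pose or a line that the arm cannot do raises robot.PlanningError and nothing moves.
- job.hand_in(): hands the job in; it is judged then, once.
Trained networks look in the newest picture that a camera, given by its name, has taken for a name from the list of things; names that differ only in an ending like _2 or _b are one class to them, and where a whole thing is asked for, a point or a joint stands for the part that bears it (a point fixed in the world has none). Each returns a list of dicts, best first, with "p" (0 to 1); they miss things now and then, are a little off and sometimes report something else, mostly with a low value. They report only what shows in the picture. A call takes as long as a camera call. They do not tell look-alikes from the thing itself.
- models.regions_of(camera, target): "mask" (400x640 bool, what is visible of it) and "rect" ([centre column, centre row, width, height] in pixels, round what is visible of it).
- models.pinpoint(camera, target): "position" ([row, column] in pixels: a listed point, or the origin of a listed thing).
The state is a dict: "time": time; "joint_pos": joint angles; "dq": joint speeds; "joint_torque": joint torques, N m; "position": TCP position; "eef_rot": TCP orientation; "force": force on the tool from outside, world axes, zero at the start; "torque": the same for the moment, N m; "width": finger opening in m; "grip_force": force on a finger pad.
Only numpy, scipy, OpenCV 4.12 (cv2) and the standard library are available. Lean on these libraries where they do the work, as an engineer would, in place of code of your own. Each camera call takes 0.05 s, during which the arm holds its last target. There are 200 camera calls.

### The job

Pick up the blue battery pack by its handle, lift its hook over the rail's lip in the open (green) part and lower it until it sits fully down behind the lip, then slide it along under the yellow keeper until its side rests against the stop, and let go. Feel your way and never press hard or knock the pack or gripper against the rail or stop (stay under about 25 N); leave everything else on the bench where it is.

Things in the scene. Friction and masses are not known exactly. Their poses are not given: they have to be found in the camera images.
- pack: Blue scooter battery pack, about 0.7 kg, standing upright. Origin: centre of its underside; z up, y along its width, +x towards its back, where the steel hook bracket is. Blue body 56 (x) x 130 (y) x 106 (z) mm; overall height 185 mm with its black carry handle.
- handle (a point): Centre of the pack's carry handle, at x 0, y 0, z 174 mm of the pack; axes as the pack. A level bar along y: 16 mm thick in x, 104 mm long, 22 mm high, on two posts at y +-46 mm; 57 mm of clear space under the bar between the posts.
- tongue (a point): Middle of the bottom edge of the hook's tongue, at x 46, y 0, z 102 mm of the pack; axes as the pack. The bracket is 60 mm wide (y +-30): flat back plate, rear face at x 32, z 20 to 132; from its top a bridge runs back to x 50 (underside z 124, top z 132); from the bridge's end the tongue hangs down, x 42 to 50.
- pack_side (a point): Point on the blue pack's left (+y) side face, at x 0, y 65, z 80 mm of the pack; axes as the pack.
- rail: Fixed stand of the carrier rail: dark base, two grey posts. Origin on the table, z up, +x away from the side where packs hang. It carries a 400 mm aluminium track along y, clamped rigidly through slotted holes: the whole track sits up to 18 mm nearer or farther in x than nominal, differently each time and NOT shown by any pose here; find its front face by touch.
- slot (a point): Point of the stand at the nominal slot floor, mid slot: x 14.5, y -90, z 150 mm of the stand, whose axes it has. Nominal track section (stand x, z in mm): front face x 0, z 85 to 143; anti-jump lip x 3 to 8, top z 166; open-topped slot x 8 to 21, floor z 150; back wall x 21 to 29, top z 180. Back plate against the front face puts the tongue 2 mm behind the lip.
- keeper (a point): Point of the stand where the yellow keeper begins: x 14.5, y 20, z 187 mm of the stand. The keeper roofs the slot from y 20 to 200, z 187 to 193: a hook passes under it only by sliding in the slot. The open part, green strip on the lip, is y -200 to 20 (black end cap at -200, top z 182). A seated pack's origin is at z 48: bridge 6 mm above the lip, 7 mm below the keeper.
- stop_face (a point): Centre of the black rubber face (42 x 32 mm, looking to -y of the rail) of the orange end stop on the keeper end, at the height of the pack's body; rigid. Axes as the rail stand; nominal position there x -32, z 130 mm, y between 150 and 190 mm. The blue pack's left side face comes to rest on it.
- grey_pack: Bystander: plain grey battery pack, 56 x 130 x 98 mm, no hook, no handle, standing on the mat in the row with the blue one; origin under its centre.
- screwdriver: Bystander: screwdriver lying on the table; origin under its middle.
- cleaner: Bystander: upright can, 60 mm diameter, 170 mm tall; origin under its centre.
- controller: Bystander: finned aluminium motor controller, 90 x 60 x 36 mm; origin under its centre.
- screw_tray: Bystander: black open tray, 110 x 80 x 22 mm, with screws in it; origin under its centre.
- wrench: Bystander: steel wrench lying on the table; origin under its middle.
There are look-alikes about, which are no part of the job. Of the things that look like the pack, the middle-sized one is meant.

How it is judged:
By the outcome, as a careful person would: the job done as asked, in the order asked, and still so for the second after the job is handed in, with the robot touching nothing.
It also fails if it takes over 67 s, if anything falls off the work surface, if the arm or the gripper's body presses on something with over 40 N, if the wrist force passes 120 N, or if a joint passes its speed limit or range.

## Working session

There is one attempt and no reset: what is moved stays moved. The work goes in short steps, each a Python script; the robot and the scene stay as the last script left them, time stands still between calls to the robot, and variables do not carry over. Pictures are saved under pics/ and viewed, at most 10 in all, crops included, and the job is handed in when it is done.

```bash
ls; mkdir -p pics; cat > h.py <<'E'
import numpy as np, cv2
from cell import robot, eyes, job, models
def save(s,n): cv2.imwrite('pics/'+n, cv2.cvtColor(s['color'],cv2.COLOR_RGB2BGR))
E
python3 - <<'E'
from h import *
for c in ('scene','top'):
    s=eyes.snapshot(c); save(s,c+'0.png')
    print(c,s['intrinsics'].round(1).tolist(),s['R'].round(3).tolist(),s['t'].round(3).tolist())
    for n in ['pack','handle','tongue','pack_side','rail','slot','keeper','stop_face','grey_pack']:
        print(n,[(np.round(d['position']).tolist(),round(d['p'],2)) for d in models.pinpoint(c,n)])
    print('rect',[(np.round(d['rect']).tolist(),round(d['p'],2)) for d in models.regions_of(c,'pack')])
st=robot.state(); print(st['time'],st['force'],st['width'],robot.hold_point_z)
E
```

```text
pics
scene [[370.9, 0.0, 321.5], [0.0, 370.9, 198.1], [0.0, 0.0, 1.0]] [[0.857, 0.514, -0.006], [0.383, -0.646, -0.66], [-0.344, 0.564, -0.751]] [-0.428, -0.113, 1.425]
pack [([174.0, 297.0], 0.69), ([243.0, 220.0], 0.67), ([185.0, 329.0], 0.56)]
handle [([191.0, 198.0], 0.81), ([149.0, 326.0], 0.57), ([144.0, 297.0], 0.57)]
tongue [([167.0, 341.0], 0.81), ([199.0, 206.0], 0.81)]
pack_side [([159.0, 332.0], 0.96), ([153.0, 305.0], 0.78), ([230.0, 178.0], 0.65)]
rail [([244.0, 364.0], 0.6)]
slot [([240.0, 359.0], 0.6)]
keeper [([206.0, 382.0], 0.93), ([303.0, 214.0], 0.45)]
stop_face [([179.0, 390.0], 0.75), ([205.0, 376.0], 0.49)]
grey_pack [([243.0, 284.0], 0.76)]
rect [([329.0, 168.0, 32.0, 64.0], 0.87), ([298.0, 160.0, 26.0, 41.0], 0.84), ([209.0, 222.0, 79.0, 78.0], 0.8), ([382.0, 246.0, 97.0, 152.0], 0.19)]
top [[449.6, 0.0, 316.1], [0.0, 449.6, 198.9], [0.0, 0.0, 1.0]] [[-0.008, -1.0, -0.011], [-0.998, 0.009, -0.056], [0.056, 0.01, -0.998]] [0.017, 0.468, 1.278]
pack [([211.0, 268.0], 0.81), ([273.0, 405.0], 0.6), ([255.0, 263.0], 0.58)]
handle [([282.0, 428.0], 0.82), ([262.0, 257.0], 0.78)]
tongue [([297.0, 400.0], 0.96), ([194.0, 259.0], 0.83), ([248.0, 260.0], 0.78)]
pack_side [([260.0, 244.0], 0.96), ([215.0, 241.0], 0.88)]
rail [([131.0, 324.0], 0.66)]
slot [([117.0, 357.0], 0.92)]
keeper [([108.0, 314.0], 0.88)]
stop_face [([127.0, 256.0], 0.72)]
grey_pack [([176.0, 177.0], 0.53)]
rect [([416.0, 280.0, 85.0, 72.0], 0.76), ([261.0, 257.0, 40.0, 26.0], 0.73), ([264.0, 206.0, 52.0, 38.0], 0.59)]
1.1 [-0.74619288  0.74094931  0.25576333] 0.08531175825475198 -0.0187
```

```bash
python3 - <<'E'
import cv2
a=cv2.imread('pics/scene0.png')[110:330,130:450];b=cv2.imread('pics/top0.png')[70:330,140:480]
a=cv2.resize(a,(800,550),interpolation=2);b=cv2.resize(b,(784,600),interpolation=2)
cv2.imwrite('pics/a.png',a);cv2.imwrite('pics/b.png',b)
E
```

```text
(no output)
```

View pics/a.png

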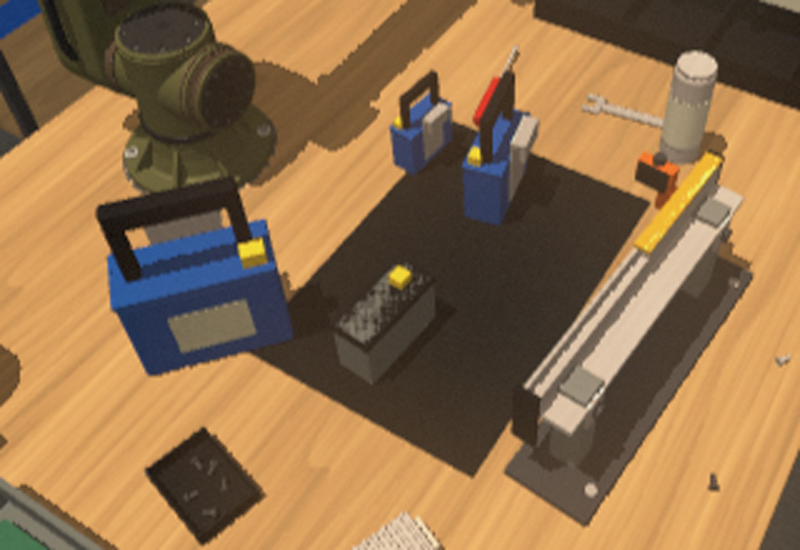

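View pics/b.png

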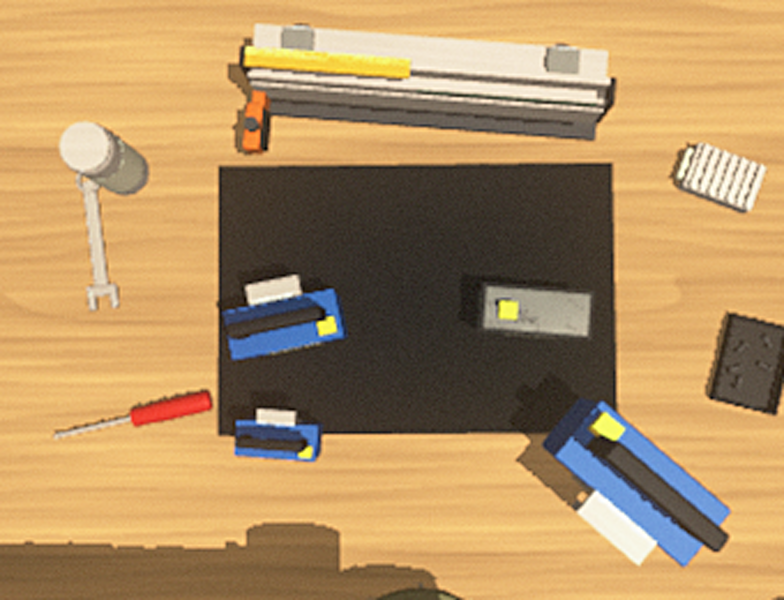

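Three blue packs: small at scene (298,160)/top (260,259), middle at scene (329,168)/top (263,209), and large at scene (209,222)/top (416,280). The middle-sized one stands on the mat in line with the grey pack, so it fits. I'll fit the poses and confirm with a wrist view.

```bash
cat >> h.py <<'E'
from scipy.optimize import least_squares
PK={'pack':(0,0,0),'handle':(0,0,.174),'tongue':(.046,0,.102),'pack_side':(0,.065,.08)}
def RZ(a): c,s=np.cos(a),np.sin(a); return np.array([[c,-s,0],[s,c,0],[0,0,1]])
def proj(s,X): q=s['R']@np.asarray(X)+s['t']; q=s['intrinsics']@q; return q[:2]/q[2]
def det(c,names,p=.4):
    return {n:[np.array(d['position'][::-1]) for d in models.pinpoint(c,n) if d['p']>p] for n in names}
def fit(views,pts,x0,gate=25,extra=None):
    # views: list of (snap,dets); x0=(x,y,yaw[,stop y]); nearest detection to the prediction within the gate
    x=np.array(x0,float)
    for g in (gate*2,gate,12):
        def P(x,n): 
            q=np.array(pts[n],float)
            if n=='stop_face': q[1]=x[3]
            return RZ(x[2])@q+[x[0],x[1],0]
        obs=[]
        for s,d in views:
            for n in pts:
                if d.get(n):
                    e=[np.linalg.norm(proj(s,P(x,n))-u) for u in d[n]]; i=int(np.argmin(e))
                    if e[i]<g: obs.append((s,n,d[n][i]))
        r=least_squares(lambda x:np.concatenate([proj(s,P(x,n))-u for s,n,u in obs]),x,loss='soft_l1',f_scale=2,x_scale=[.01,.01,.1]+[.01]*(len(x)-3))
        x=r.x
    return x,[(n,(proj(s,P(x,n))-u).round(1).tolist()) for s,n,u in obs]
RL={'rail':(0,0,0),'slot':(.0145,-.09,.15),'keeper':(.0145,.02,.187),'stop_face':(-.032,.17,.13)}
E
python3 - <<'E'
from h import *
V=[];W=[]
for c in ('scene','top'):
    s=eyes.snapshot(c); V.append((s,det(c,PK))); W.append((s,det(c,RL)))
s=V[1][0]
# start guess from the top view: ray to z=0.09
def ray(s,u,z): 
    d=s['R'].T@np.linalg.solve(s['intrinsics'],[*u,1]); C=-s['R'].T@s['t']; return C+d*(z-C[2])/d[2]
p=ray(s,(263,209),.17); print(p)
x,r=fit(V,PK,[p[0],p[1],.2]); print('pack',x.round(4),np.degrees(x[2]),r)
p=ray(s,(324,131),0)
x,r=fit(W,RL,[p[0],p[1],-.05,.17]); print('rail',x.round(4),np.degrees(x[2]),r)
print(robot.state()['time'])
E
```

```text
[0.43501734 0.14565485 0.17      ]
pack [0.4348 0.1525 0.2472] 14.161106848948396 [('pack', [2.8, 2.8]), ('handle', [-0.7, 3.5]), ('tongue', [1.6, -1.5]), ('pack_side', [0.7, -0.8]), ('pack', [-0.1, 1.5]), ('handle', [0.2, -0.1]), ('tongue', [2.6, 0.0]), ('pack_side', [-1.7, 1.5])]
rail [ 0.6671 -0.0046 -0.0964  0.1721] -5.521705104287204 [('rail', [1.6, -1.3]), ('slot', [-1.1, 2.0]), ('keeper', [0.8, -3.3]), ('stop_face', [2.5, -1.0]), ('rail', [-1.5, 2.9]), ('slot', [1.1, -2.2]), ('keeper', [1.2, 1.1]), ('stop_face', [1.3, 0.2])]
2.0
```

```bash
cat >> h.py <<'E'
def down(a,flip=1): 
    y=flip*np.array([np.cos(a),np.sin(a),0]); z=np.array([0,0,-1.]); return np.column_stack([np.cross(y,z),y,z])
def t(): return round(robot.state()['time'],1)
E
python3 - <<'E'
from h import *
print(robot.state()['eef_rot'].round(2).tolist())
a=.247
for f in (1,-1):
    for p,b in (((.435,.152,.34),a),((.635,-.09,.3),-.096),((.645,.107,.3),-.096)):
        q=robot.solve_ik(p,down(b,f)); print(f,None if q is None else np.round(q))
E
```

```text
[[0.94, -0.33, 0.0], [-0.33, -0.94, -0.0], [0.0, 0.0, -1.0]]
1 [  45.  -17.   -1.    0. -106.  150.]
1 [  10.   10.   20.    0. -100.  165.]
1 [  27.   12.   22.    0. -101.  148.]
-1 [  45.  -17.   -1.    0. -106.  -30.]
-1 [  10.   10.   20.    0. -100.  -15.]
-1 [  27.   12.   22.    0. -101.  -32.]
```

```bash
python3 - <<'E'
from h import *
robot.move_ptp([.435,.152,.34],down(.247,-1)); print(t())
s=eyes.snapshot('wrist'); save(s,'w0.png'); d=det('wrist',PK,.3)
C=-s['R'].T@s['t']; print('cam',C.round(3),s['R'].round(2).tolist())
print({k:[u.round().tolist() for u in v] for k,v in d.items()})
V=[(s,d)]
for c in ('scene','top'): q=eyes.snapshot(c); V.append((q,det(c,PK)))
x,r=fit(V,PK,[.4348,.1525,.2472]); print('pack',x.round(4),np.degrees(x[2]),r)
for k in PK: print(k,proj(s,RZ(x[2])@np.array(PK[k])+[x[0],x[1],0]).round())
print(robot.state()['force'],t())
E
```

```text
3.8
cam [0.45  0.089 0.483] [[-0.97, -0.25, -0.0], [-0.24, 0.94, 0.26], [-0.06, 0.25, -0.97]]
{'pack': [[415.0, 182.0], [320.0, 210.0]], 'handle': [[446.0, 209.0], [322.0, 175.0]], 'tongue': [[401.0, 186.0], [281.0, 157.0]], 'pack_side': [[410.0, 222.0], [320.0, 210.0]]}
pack [0.4337 0.153  0.1976] 11.324505273237312 [('handle', [-0.0, -1.4]), ('tongue', [-0.3, 1.3]), ('pack_side', [-0.9, 0.5]), ('pack', [0.6, 0.0]), ('handle', [-1.0, -0.7]), ('tongue', [-1.9, -1.6]), ('pack_side', [1.7, 0.2]), ('pack', [0.7, 0.7]), ('handle', [2.8, 1.0]), ('tongue', [-1.0, -0.0])]
pack [322. 148.]
handle [322. 174.]
tongue [280. 158.]
pack_side [320. 211.]
[ 0.25703537  0.04982723 -0.2836815 ] 4.5
```

View pics/w0.png

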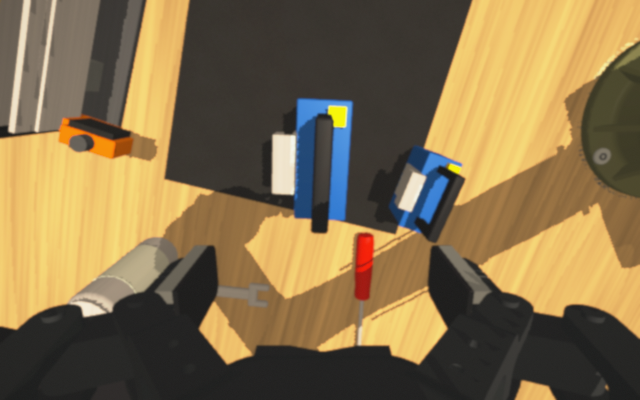

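The wrist view shows the middle-sized blue pack with its handle at (322,175), hook bracket at (283,163), and the small one at (425,195). I'll confirm with an enlarged crop, overlaying the 56x130x106 mm model.

```bash
python3 - <<'E'
from h import *
s=eyes.snapshot('wrist'); im=cv2.cvtColor(s['color'],cv2.COLOR_RGB2BGR)
def ray(u,z): 
    d=s['R'].T@np.linalg.solve(s['intrinsics'],[*u,1]); C=-s['R'].T@s['t']; return C+d*(z-C[2])/d[2]
A=ray((326,115),.185);B=ray((319,231),.185); print(A,B,np.linalg.norm(A-B),np.degrees(np.arctan2(-(B-A)[0],(B-A)[1])),(A+B)/2)
x=[.4337,.153,.1976]
# edge refinement: blue top face contour
hsv=cv2.cvtColor(im,cv2.COLOR_BGR2HSV); 
big=cv2.resize(im[80:250,230:480],None,fx=3.2,fy=3.2,interpolation=2)
for z,hx,hy,col in ((.106,.028,.065,(0,255,0)),(.185,.008,.052,(0,0,255))):
    P=[proj(s,RZ(x[2])@np.array([i*hx,j*hy,z])+[x[0],x[1],0]) for i,j in ((1,1),(1,-1),(-1,-1),(-1,1))]
    cv2.polylines(big,[np.int32((np.array(P)-[230,80])*3.2)],True,col,1)
cv2.imwrite('pics/w1.png',big)
E
```

```text
[0.44374092 0.10093072 0.185     ] [0.42445461 0.20194699 0.185     ] 0.10284089467362048 10.80898731497727 [0.43409777 0.15143885 0.185     ]
```

View pics/w1.png

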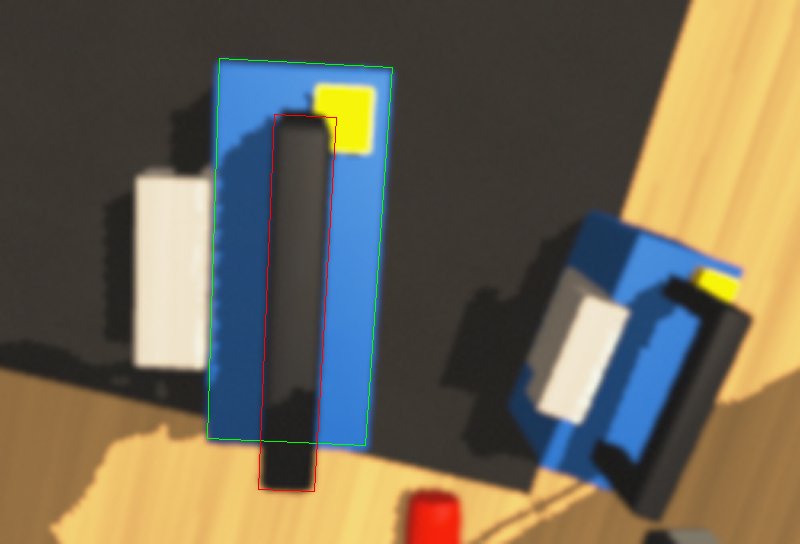

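Size and layout match the description: this is the right pack (overlay fits, yaw ≈ 11°). One wrist look at the rail before grasping.

```bash
python3 - <<'E'
from h import *
W=[]
for i,p in enumerate(([.62,-.06,.36],[.62,.06,.36])):
    robot.move_ptp(p,down(-.09,-1)); s=eyes.snapshot('wrist'); save(s,f'r{i}.png'); d=det('wrist',RL,.3); W.append((s,d))
    np.save(f'r{i}.npy',np.hstack([s['intrinsics'],s['R'],s['t'][:,None]]))
    print({k:[u.round().tolist() for u in v] for k,v in d.items()})
for c in ('scene','top'): q=eyes.snapshot(c); W.append((q,det(c,RL)))
x,r=fit(W,RL,[.6671,-.0046,-.0964,.1721]); print('rail',x.round(4),np.degrees(x[2]),r); print(t())
a=cv2.imread('pics/r0.png');b=cv2.imread('pics/r1.png')
cv2.imwrite('pics/rr.png',np.vstack([a[:300],b[:300]]))
E
```

```text
{'rail': [[293.0, 181.0]], 'slot': [[258.0, 127.0]], 'keeper': [[260.0, 244.0]], 'stop_face': [[311.0, 343.0]]}
{'rail': [[282.0, 97.0]], 'slot': [[513.0, 245.0]], 'keeper': [[239.0, 114.0]], 'stop_face': [[301.0, 256.0]]}
rail [ 0.6701 -0.012  -0.0815  0.1784] -4.669139546666674 [('rail', [-2.3, -0.4]), ('slot', [2.4, -0.8]), ('keeper', [-0.3, -0.2]), ('stop_face', [0.8, 0.3]), ('rail', [-0.7, -0.9]), ('keeper', [1.8, 4.0]), ('stop_face', [-0.1, -0.4]), ('rail', [3.2, -0.5]), ('slot', [-0.9, -0.2]), ('keeper', [3.2, 1.7]), ('stop_face', [0.6, -1.8]), ('rail', [1.1, 1.7]), ('slot', [2.0, -3.4]), ('keeper', [-0.5, -3.5]), ('stop_face', [0.8, -0.1])]
7.2
```

View pics/rr.png

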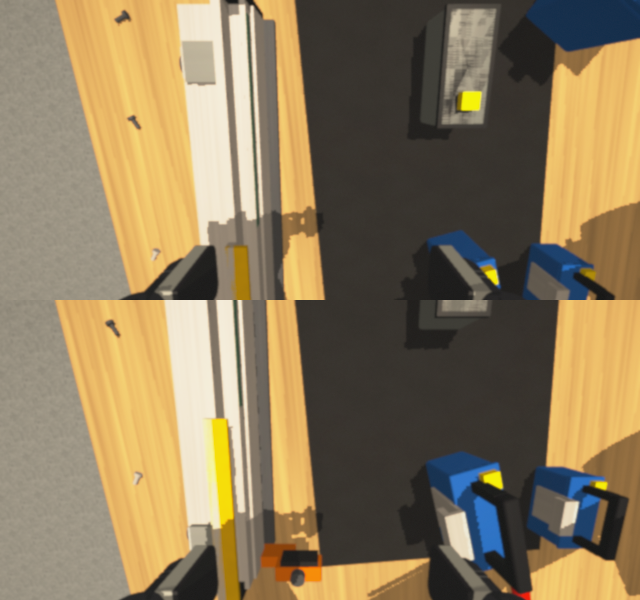

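```bash
python3 - <<'E'
from h import *
x=np.array([.6701,-.012,-.0815])
for i in (0,1):
    im=cv2.imread(f'pics/r{i}.png'); M=np.load(f'r{i}.npy'); K,R,tt=M[:,:3],M[:,3:6],M[:,6]
    C=-R.T@tt
    def ray(u,z): d=R.T@np.linalg.solve(K,[*u,1]); return C+d*(z-C[2])/d[2]
    st=lambda X: (RZ(-x[2])@(X-[x[0],x[1],0]))*1000
    hsv=cv2.cvtColor(im,cv2.COLOR_BGR2HSV)
    m=(cv2.inRange(hsv,(20,140,90),(35,255,255))>0); m[:,290:]=0; m[:,:190]=0
    g=(cv2.inRange(hsv,(40,90,20),(90,255,255))>0); g[:,300:]=0
    for nm,mm,zl,zr in (('yel',m,.193,.187),('grn',g,.166,.166)):
        rows=[r for r in range(400) if mm[r].sum()>(8 if nm=='yel' else 0)]
        if not rows: print(i,nm,'none'); continue
        print(i,nm,rows[0],rows[-1], 'first',st(ray((np.where(mm[rows[0]])[0].mean(),rows[0]),zl)).round(1)[:2])
        L=[];Q=[]
        for r in rows[2::2]:
            c=np.where(mm[r])[0]; L.append(ray((c.min()-.5,r),zl));Q.append(ray((c.max()+.5,r),zr))
        for nn,A in (('far',np.array(L)),('near',np.array(Q))):
            k=np.polyfit(A[:,1],A[:,0],1); k=np.polyfit(*A[np.abs(np.polyval(k,A[:,1])-A[:,0])<.003][:,[1,0]].T,1)
            S=np.array([st(a) for a in A]); print('  ',nn,'yaw',np.degrees(np.arctan(-k[0])).round(2),'x',np.median(S[:,0]).round(1),S[[0,-1],:2].round(1).tolist())
E
```

```text
0 yel 0 356 first [  25.9 -192.7]
   far yaw -6.38 x 40.1 [[38.1, 19.2], [42.9, 143.5]]
   near yaw -5.28 x 27.1 [[27.1, 21.9], [30.8, 148.6]]
0 grn none
1 yel 118 350 first [11.4 19.5]
   far yaw -4.83 x 39.6 [[39.5, 21.1], [52.9, 254.5]]
   near yaw -6.4 x 27.0 [[-22.2, 21.8], [16.9, 259.6]]
1 grn none
```

Track sits ~17 mm farther than the nominal (keeper at cols 217/240 versus nominal 239/260), yaw ≈ −5.1°. Grasp now.

```bash
cat >> h.py <<'E'
YT=np.radians(-5.1); U=RZ(YT)[:,0]; Vv=RZ(YT)[:,1]; KP=np.array([.7051,.0057,0])
DZ=.155 # TCP height above pack origin
def trk(x,y,z): # TCP for pack origin at track coords (m)
    return KP+U*(x-.0145)+Vv*(y-.020)+[0,0,z+DZ]
RT=down(YT,-1)
def totrk(p): d=p-KP; return np.array([d@U+.0145,d@Vv+.020,p[2]-DZ])
def F(): return robot.state()['force'].round(1)
E
python3 - <<'E'
from h import *
R=down(.195,-1)
robot.move_ptp([.434,.152,.26],R)
print(robot.servo_line([.434,.152,.155],rate=.08,guard=5),F(),t())
robot.close_gripper(60); s=robot.state(); print(s['width'],s['grip_force'],F())
robot.servo_line([.434,.152,.155+.02],rate=.04); print(F(),robot.state()['torque'].round(2))
robot.servo_line([.434,.152,.155+.095],rate=.1)
robot.servo_line(trk(-.075,-.055,.09),rot=RT,rate=.15)
robot.dwell(.3); s=robot.state(); print(s['width'],F(),s['torque'].round(2),s['position'].round(4),t())
s=eyes.snapshot('scene'); save(s,'s1.png'); c=cv2.imread('pics/s1.png')[110:330,190:450]; cv2.imwrite('pics/s1c.png',cv2.resize(c,(709,600),interpolation=2))
E
```

```text
False [ 0.1  0.6 -0.6] 9.6
0.014998161236628999 59.95700776576996 [ 1.3  0.1 -0.6]
[ 0.4  0.2 -7.1] [-0.    0.02  0.01]
0.014942318935150405 [-0.   0.1 -6.9] [ 0.    0.01 -0.01] [ 0.6092 -0.0608  0.2451] 14.1
```

View pics/s1c.png

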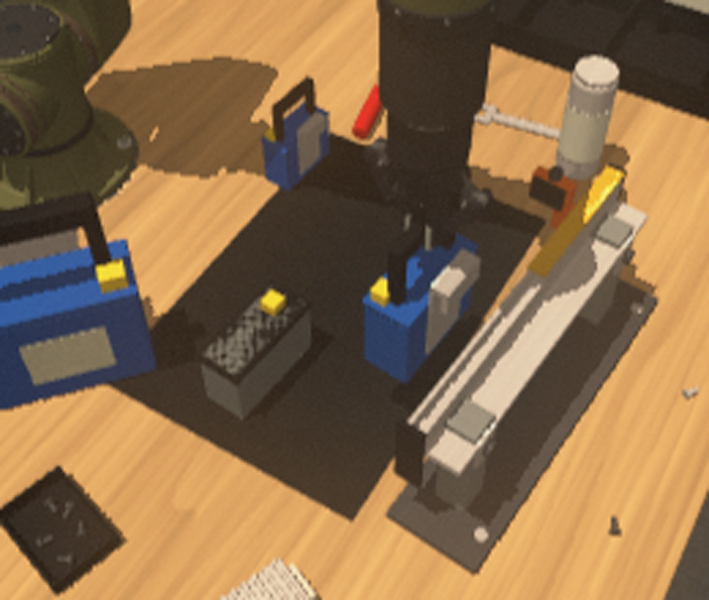

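The pack hangs level in the gripper at about scene px (350,215), parallel to the open part of the rail, with the bystanders unmoved. Now I'll feel for the front face.

```bash
python3 - <<'E'
from h import *
robot.servo_line(trk(-.047,-.055,.09),rate=.05)
robot.dwell(.2); f0=robot.state()['force']; p0=robot.state()['torque']
h=robot.servo_line(trk(-.018,-.055,.09),rate=.012,guard=3)
s=robot.state(); print(h,totrk(s['position']).round(4),(s['force']-f0).round(1),(s['torque']-p0).round(2),t())
E
```

```text
True [-0.0323 -0.0546  0.0875] [ 0.3 -0.3 -1.8] [ 0.13 -0.08 -0.  ] 16.4
```

```bash
python3 - <<'E'
from h import *
for i in range(3):
    robot.dwell(.15); s=robot.state(); print(totrk(s['position']).round(4),s['force'].round(1),s['torque'].round(2),s['eef_rot'].round(3).tolist()[2],s['width'],t())
E
```

```text
[-0.0328 -0.0544  0.085 ] [-0.5 -1.8 -6.7] [-0.09 -0.03 -0.02] [-0.0, 0.009, -1.0] 0.015450952075994161 16.6
[-0.0328 -0.0545  0.0853] [-0.1  0.1 -6.8] [-0.03 -0.06 -0.02] [-0.0, 0.009, -1.0] 0.015002403853038502 16.7
[-0.0327 -0.0546  0.0858] [-0.4  0.2 -6.4] [-0.02 -0.1  -0.04] [-0.0, 0.008, -1.0] 0.014848279767209153 16.9
```

```bash
python3 - <<'E'
from h import *
for i in range(3):
    robot.dwell(.3); s=robot.state(); print(totrk(s['position']).round(4),s['force'].round(1),s['torque'].round(2),s['eef_rot'].round(3).tolist()[2],s['joint_pos'].round(2),s['joint_torque'].round(1),t())
E
```

```text
[-0.0326 -0.0546  0.0862] [ 1.1 -0.2 -6.8] [-0.01 -0.06  0.  ] [-0.0, 0.007, -1.0] [ 11.75  11.15  15.54  -0.13 -94.78 -16.85] [  0.  -48.7  38.4   8.2  -0.    0. ] 17.2
[-0.0326 -0.0546  0.0861] [ 0.7 -0.5 -6.3] [0.   0.01 0.01] [-0.0, 0.007, -1.0] [ 11.75  11.15  15.53  -0.13 -94.78 -16.85] [  0.  -48.8  38.4   8.2  -0.    0. ] 17.5
[-0.0326 -0.0546  0.0862] [-0.2  0.3 -6.9] [-0.03 -0.05  0.06] [-0.0, 0.007, -1.0] [ 11.75  11.15  15.53  -0.13 -94.78 -16.85] [  0.  -48.8  38.4   8.2  -0.    0. ] 17.8
```

```bash
python3 - <<'E'
from h import *
robot.servo_line(trk(-.037,-.055,.09),RT,rate=.02); robot.dwell(.2)
s=robot.state(); print(totrk(s['position']).round(4),s['eef_rot'].round(3).tolist()[2])
f0=s['force']
h=robot.servo_line(trk(-.022,-.055,.09),RT,rate=.01,guard=4)
s=robot.state(); print(h,totrk(s['position']).round(4),(s['force']-f0).round(1),s['torque'].round(2),t())
robot.dwell(.1); s=robot.state(); print(totrk(s['position']).round(4),(s['force']-f0).round(1),s['eef_rot'].round(3).tolist()[2],t())
E
```

```text
[-0.037  -0.055   0.0898] [0.0, 0.0, -1.0]
True [-0.0322 -0.0547  0.0875] [0.2 1.1 0.1] [ 0.04 -0.01  0.02] 19.2
[-0.0327 -0.0544  0.0855] [-0.1  1.5 -0.1] [-0.001, 0.009, -1.0] 19.3
```

```bash
cat >> h.py <<'E'
def steps(a,b,n,thr,rate=.02):
    # small straight steps from pack pose a to b (track coords) until the force has changed by thr
    a,b=np.array(a),np.array(b); f0=robot.state()['force']
    for i in range(1,n+1):
        p=a+(b-a)*i/n; robot.servo_line(trk(*p),RT,rate=rate)
        df=np.mean([ (robot.dwell(.02),robot.state()['force'])[1] for _ in range(3)],0)-f0
        if np.linalg.norm(df)>thr: return True,p,df.round(1)
    return False,p,df.round(1)
E
python3 - <<'E'
from h import *
X=-.0328
robot.servo_line(trk(X,-.055,.086),RT,rate=.02); robot.dwell(.15); print(F())
h=robot.servo_line(trk(X,-.055,.052),RT,rate=.02,guard=5); s=robot.state(); print(h,totrk(s['position']).round(4),F(),t())
if not h:
    robot.dwell(.1)
    print(steps((X,-.055,.052),(X,-.055,.042),20,3.5)); s=robot.state(); print(totrk(s['position']).round(4),F(),t())
E
```

```text
[ 0.  -0.4 -6.9]
False [-0.0327 -0.055   0.0522] [ 0.2  0.4 -5.6] 21.5
(True, array([-0.0328, -0.055 ,  0.047 ]), array([-3.8,  1.8,  6.3]))
[-0.0328 -0.0551  0.0478] [-3.9  0.6 -0.3] 24.6
```

```bash
python3 - <<'E'
from h import *
X,Z=-.0328,.0487
robot.servo_line(trk(X,-.055,Z),RT,rate=.02); robot.dwell(.15); f0=robot.state()['force']; print(F())
ok=True
for y in np.arange(-.035,.0981,.019):
    h=robot.servo_line(trk(X,y,Z),RT,rate=.04,guard=6)
    robot.dwell(.05); s=robot.state(); f=np.mean([(robot.dwell(.02),robot.state()['force'])[1] for _ in range(3)],0)
    print(h,totrk(s['position']).round(4),[round(f@U,1),round(f@Vv,1),round(f[2],1)],s['torque'].round(2),t())
    if h: break
    if abs(f@U)>1.5: X+=.0005*np.sign(f@U)
E
```

```text
[ 0.2  0.1 -7.7]
False [-0.0328 -0.0351  0.0487] [np.float64(0.0), np.float64(0.6), np.float64(-6.4)] [-0.02  0.03 -0.01] 25.8
False [-0.0328 -0.016   0.0487] [np.float64(-0.2), np.float64(-0.0), np.float64(-6.4)] [-0.   -0.    0.01] 26.5
False [-0.0328  0.003   0.0487] [np.float64(-0.0), np.float64(-0.0), np.float64(-7.2)] [0.01 0.02 0.01] 27.2
False [-0.0328  0.022   0.0487] [np.float64(-0.3), np.float64(0.0), np.float64(-7.2)] [-0.05 -0.    0.01] 27.9
False [-0.0328  0.041   0.0487] [np.float64(0.1), np.float64(-0.2), np.float64(-6.8)] [-0.02  0.01 -0.02] 28.7
False [-0.0328  0.06    0.0487] [np.float64(-0.2), np.float64(0.0), np.float64(-7.3)] [-0.06 -0.02 -0.01] 29.4
False [-0.0328  0.0789  0.0487] [np.float64(-0.1), np.float64(0.5), np.float64(-7.1)] [-0.06 -0.02 -0.03] 30.1
False [-0.0328  0.098   0.0487] [np.float64(0.0), np.float64(-0.1), np.float64(-6.8)] [-0.03  0.02 -0.05] 30.8
```

```bash
python3 - <<'E'
from h import *
X,Z=-.0328,.0487
r=steps((X,.098,Z),(X,.126,Z),56,3); print(r,totrk(robot.state()['position']).round(4),t())
if r[0]:
    y=r[1][1]
    r2=steps((X,y,Z),(X,y,.044),10,3); s=robot.state(); print(r2,totrk(s['position']).round(4),F(),s['torque'].round(2),t())
    s=eyes.snapshot('scene'); save(s,'s2.png'); c=cv2.imread('pics/s2.png')[110:290,290:450]; cv2.imwrite('pics/s2c.png',cv2.resize(c,(533,600),interpolation=2))
E
```

```text
(True, array([-0.0328,  0.1115,  0.0487]), array([-1.1, -2.9,  1.9])) [-0.0328  0.1109  0.049 ] 38.9
(True, array([-0.0328 ,  0.1115 ,  0.04682]), array([ 0. , -0.9,  2.9])) [-0.0326  0.1108  0.048 ] [-1.  -5.3 -2.6] [-1.85  0.7   0.02] 40.1
```

View pics/s2c.png

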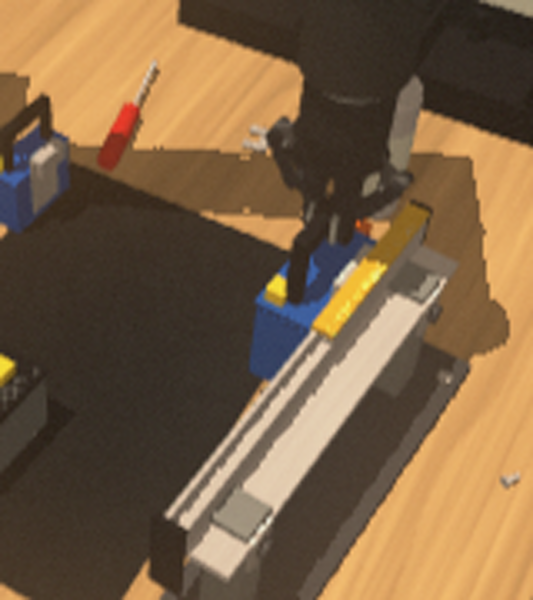

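The pack is under the keeper at (320,300) in the crop, with its left side on the orange stop behind it. I'll ease off the loads, bring the plate to the front face and release.

```bash
python3 - <<'E'
from h import *
robot.servo_line(trk(-.0328,.1112,.0473),RT,rate=.01); robot.dwell(.1); print(F())
r=steps((-.0328,.1112,.0473),(-.0316,.1112,.0473),4,2); print(r,F(),t())
robot.open_jaws(); print(robot.state()['width'],F(),t())
p=robot.state()['position']; robot.servo_line(p+[0,0,.1],rate=.08,guard=4); print(F(),robot.state()['position'].round(3),t())
V=[]
for c in ('scene','top','wrist'): s=eyes.snapshot(c); save(s,f'e_{c}.png'); V.append((s,det(c,PK,.3)))
o=trk(-.0316,.1112,0)
print('fit');
print(V and [{k:[u.round().tolist() for u in v] for k,v in d.items()} for s,d in V])
for s,d in V: print([proj(s,RZ(YT)@np.array(PK[k])+[o[0],o[1],.048]).round().tolist() for k in PK])
a=cv2.imread('pics/e_scene.png')[110:290,290:450];b=cv2.imread('pics/e_wrist.png')
cv2.imwrite('pics/e.png',np.hstack([cv2.resize(a,(355,400)),b[:,100:545]]))
E
```

```text
[-1.3 -5.7 -2.1]
(True, array([-0.0322,  0.1112,  0.0473]), array([-2.4,  1. ,  0.7])) [-3.4 -4.7 -1.1] 41.1
0.08508809190888977 [ 0.1  0.4 -0.1] 41.8
[ 0.5 -0.4 -0.2] [0.667 0.101 0.301] 43.2
fit
[{'pack': [[379.0, 214.0], [218.0, 244.0]], 'handle': [[198.0, 195.0], [388.0, 172.0], [296.0, 146.0]], 'tongue': [[303.0, 160.0], [399.0, 199.0], [205.0, 200.0]], 'pack_side': [[305.0, 150.0], [181.0, 231.0], [328.0, 149.0]]}, {'pack': [[265.0, 257.0], [282.0, 129.0], [406.0, 274.0]], 'handle': [[276.0, 116.0], [257.0, 261.0], [425.0, 284.0]], 'tongue': [[285.0, 104.0], [259.0, 250.0]], 'pack_side': [[257.0, 122.0], [241.0, 256.0], [255.0, 128.0]]}, {'pack': [[615.0, 177.0], [322.0, 158.0]], 'handle': [[329.0, 205.0], [361.0, 326.0]], 'tongue': [[271.0, 180.0], [632.0, 191.0]], 'pack_side': [[328.0, 235.0]]}]
[[381.0, 212.0], [388.0, 175.0], [399.0, 198.0], [394.0, 184.0]]
[[284.0, 128.0], [279.0, 113.0], [283.0, 102.0], [257.0, 120.0]]
[[321.0, 157.0], [320.0, 201.0], [267.0, 177.0], [321.0, 238.0]]
```

View pics/e.png

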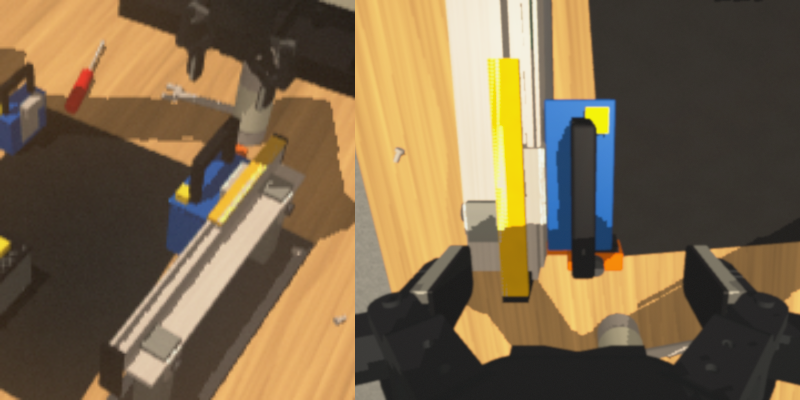

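```bash
python3 - <<'E'
import cv2
b=cv2.imread('pics/e_wrist.png')[150:300,220:380]
cv2.imwrite('pics/e2.png',cv2.resize(b,(640,600),interpolation=2))
E
```

```text
(no output)
```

View pics/e2.png

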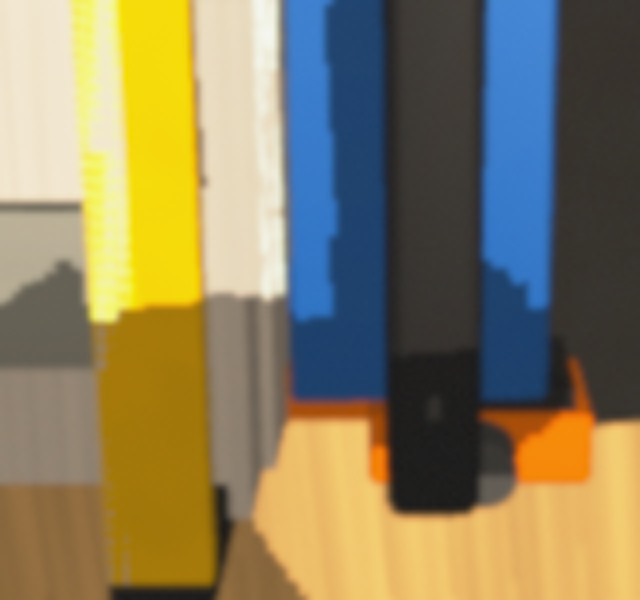

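The enlarged crop shows the blue side face (row ~400) right on the rubber of the orange stop. The hook is under the yellow keeper and the gripper is clear.

```bash
python3 - <<'E'
from h import *
print(job.hand_in(),t())
E
```

```text
the job is handed in; nothing more can be done
the job is handed in; nothing more can be done
```

The job is handed in: the middle-sized blue pack is hooked behind the lip, slid under the keeper up to the stop and released. It finished at about 43 s, the contact forces I read stayed under about 8 N, and the last images show it touching the stop, though a sub-millimetre gap can't be ruled out.

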